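# Gauge the marked spot on the vacuum sample table

### The job

Push or pull the sprung pump lever of the sample table down through its full stroke and ease it slowly back up to its stop, not letting it fly back. Then lift the hand gauge out of its stand and hold it square to the sloping sample disc, with its sprung tip inside the ring mark (not on the cross), pressing lightly so that the tip is pushed about halfway into the gauge, never hard. The program finishes while you are still holding the gauge there, still and pressing; do not disturb the bottles, beaker and petri dish standing around.

Things in the scene. Friction and masses are not known exactly. Their poses are not given: they have to be found in the camera images.
- fixture: vacuum sample table, fixed to the worktop: aluminium base plate 140 (x) x 270 (y) x 12 mm. Origin at the centre of the plate's underside, z up. At local +y (y = +70 mm) stands a grey square table 96 x 96 mm that slopes 20 degrees, falling towards local -x; the sample disc lies on it. At local -y stands the pump, a steel barrel 40 mm in diameter with the lever on top
- lever (a joint): angle of the pump lever, rad: 0 at its upper stop (rest), 0.9 fully down. A spring returns it; at the handle it takes about 1 N near the upper stop to 7 N fully down. It turns about a hinge along the fixture's y axis; at rest the arm points up and to local -x, 55 degrees above level, and it swings down towards -x to 3.5 degrees above level
- lever_grip (a point): centre of the lever's round black handle bar: 14 mm in diameter, parallel to the fixture's y axis, free for 28 mm either way from here (the steel arm is at its +y end, 42 mm away); lies 120 mm from the hinge axis. Moves with the lever; about 183 mm above the worktop at rest, 92 mm fully down. The bar can turn between the fingers
- lever_hinge (a point): point on the lever's hinge axis, 85 mm above the worktop, at local (35, -75) mm of the fixture; axes as the fixture's
- disc: flat aluminium sample disc, 78 mm in diameter, 8 mm thick, on the sloping table. Origin at the centre of its underside, z along its normal (20 degrees off vertical, leaning towards the fixture's -x). It is turned at random about its normal and is too stiff to turn under a light touch. It bears two dark marks 19 mm from its centre: a ring with a centre dot, and on the far side of the centre a cross
- spot (a point): centre of the ring mark (ring 17 mm outside, 13 mm inside diameter) on the disc's upper face, 19 mm from the disc's centre along the disc's x axis; z along the disc's normal
- stand: grey stand for the gauge, fixed: 80 x 80 mm top plate with a 32 mm hole, its upper face 80 mm above the worktop, on four thin posts. Origin at the centre of its underside
- gauge: hand gauge, 0.15 kg, a round rod hanging upright, tip down, in the stand's hole by its collar. Origin on its axis at the underside of the collar, z along the axis away from the tip. Collar 42 mm in diameter (z 0 to 6 mm), grey handle above it 26 mm in diameter (z 6 to 70 mm), steel barrel below 28 mm in diameter, tapering to 14 mm at z = -52 mm. Lift it straight up by 75 mm or more to take it out
- gauge_grip (a point): point on the gauge's axis halfway up the handle, 36 mm above the underside of the collar
- gauge_tip (a point): end of the gauge's sprung round-ended steel tip, 8 mm in diameter, 67 mm below the underside of the collar when out (moves with the tip); z along the gauge's axis
- plunger (a joint): how far the tip is pushed into the gauge, m: 0 out, 0.012 fully in (stop). Spring: about 0.7 N at the start, 0.35 N more per mm, 2.8 N halfway (0.006)
- bottle_a: milky sample bottle, 50 mm in diameter, 90 mm tall, bystander; origin under its centre
- bottle_b: milky sample bottle, 50 mm in diameter, 90 mm tall, bystander; origin under its centre
- petri: glass petri dish, 69 mm in diameter, 16 mm high, bystander; origin under its centre
- beaker: clear beaker, 67 mm in diameter, 92 mm tall, bystander; origin under its centre
Not all that is in view belongs to the job. There is more than one size of the gauge; the one meant has the size given above.

How it is judged:
On the way, in this order (a step that is already met when the one before it is completed fails the run):
1. the lever is pulled down through its stroke (value of joint lever above 0.82 rad), for 0.1 s.
2. the lever is back at its upper stop (value of joint lever below 0.08 rad), for 0.2 s.
3. the gauge is lifted out of its stand (z of gauge_tip in the frame of stand above 0.08 m and contact force between the fingers and gauge above 2 N), for 0.2 s.
At the end, for the whole second after the job is handed in: The gauge is held by the fingers, still, clear of its stand, its tip in contact within 8 mm of the centre of the ring mark, its axis within 8.5 degrees of the disc's normal, the tip pushed in 2 to 10.5 mm (of 12) with 0.5 to 8 N on the disc; the lever is at its upper stop (below 0.08 rad) (distance between gauge_tip and spot below 0.008 m and angle between the z axis of gauge and the z axis of disc, either way round below 0.15 rad and value of joint plunger between 0.002 and 0.0105 m and contact force between gauge and disc between 0.5 and 8 N and contact force between the fingers and gauge above 2 N and contact force between gauge and stand below 0.1 N and linear speed of gauge below 0.02 m/s and value of joint lever below 0.08 rad); the arm keeps its last pose, push and grip.
It fails at once if the lever flies back (faster than 2 rad/s) (velocity of joint lever below -2 rad/s).
It fails at once if the gauge is pressed hard on the sample table (over 15 N) (contact force between gauge and fixture above 15 N).
It fails at once if a bystander is disturbed (moved 30 mm or tipped) (distance of any of bottle_a, petri, beaker, bottle_b from where it was at the start of the episode above 0.03 m or angle between any of bottle_a, petri, beaker, bottle_b's own z axis and vertical above 0.35 rad).
It also fails if it takes over 61 s, if anything falls off the work surface, if the arm or the gripper's body presses on something with over 40 N, if the wrist force passes 120 N, or if a joint passes its speed limit or range.

### The arm

A 6-joint arm with a two-finger parallel gripper is mounted at the origin on a cart in front of the work surface, level with it; the furniture and walls round the work are solid. World frame = base frame: x ahead of the robot, y to its left, z up, the work surface at z = 0. Lengths are in m, angles in rad, forces in N, time in s.
With the tool pointing down it reaches from about 0.275 to 0.75 m from the base axis. Payload 10.2 kg.
Tool frame: the origin (TCP) lies where the fingers leave the gripper's body, on its centre line; the fingertips stand 73 mm ahead of it and the grasp point (between the pads) lies 54 mm ahead of it (ctrl.tip_extent is the z of the fingertips in the tool frame, in m); z points along the fingers, y is the line along which they close (so a half turn about z gives the same grasp; the last joint's range is limited). The gripper opens to 85 mm and grips with 20 to 120 N. Pads are 22 mm wide; open, the fingers measure 114 mm over their backs; the gripper's body (76 mm by 85 mm) begins 54 mm behind the grasp point. The pads swing forward as they close: fully open they stand 13 mm farther back than shut.
Start: joints at [-1.402, 0.313, 1.498, -0, 1.331, -0.223], TCP at [0.2, -0.485, 0.304] pointing down, gripper open.
Joint ranges: [-2.94, 2.94], [-0.97, 2.17], [0.19, 2.56], [-1.23, 4.37], [0.02, 3.11], [-2.88, 2.88]. Speed limits (rad/s): [2.39, 2.39, 3.01, 3.14, 3.14, 3.14].

### API

Orientations are given as a rotation vector (axis times angle).
In Python, from workcell import ctrl gives the robot as it stands. The module is installed in compiled form; this text tells all that it offers. Calls block until the motion is done:
- ctrl.move_to(position, orientation): joint-space move of the TCP to a pose.
- ctrl.servo_line(position, rot=None, feed=0.15): straight line of the TCP; rot=None keeps the orientation; feed is the mean speed in m/s.
- ctrl.set_joints(angles): joint-space move.
- ctrl.move_gripper(opening, grasp_force=None): opening from 0.0 (shut) to 1.0 (fully open); grasp_force is the grip in N (None keeps the last); returns when the fingers have stopped.
- ctrl.dwell(seconds).
- ctrl.ik(position, orientation): joint angles nearest the present ones, or None.
- ctrl.grab_frame(name): name is "scene" or "top"; returns the picture (480x640x3 uint8, red, green, blue); there is no depth.
- ctrl.camera_model(name): a dict with "fx", "fy", "cx", "cy" (pixels), "k1" (the pictures are not rectified: a ray, as slopes to the right and down, at radius r is drawn at 1 + k1 r^2 times it, then the intrinsics apply), "R" (3x3) and "t" (3): a world point X has camera coordinates R X + t. Camera axes: x right, y down, z forward; pixel columns grow to the right and rows downward; lengths in m; the calibration is good to about 2 mm. A picture is of the moment at which its call begins. camera_model takes no time and is no camera call.
A pose or a line that the arm cannot do raises ctrl.IKError and nothing moves.
- ctrl.sign_off(): hands the job in; it is judged then, once.
Readings, each from a call of its own:
- ctrl.read_time_s(): time.
- ctrl.read_joint_pos(): joint angles.
- ctrl.read_dq(): joint speeds.
- ctrl.read_joint_efforts(): joint torques, N m.
- ctrl.read_position(): TCP position.
- ctrl.read_tcp_rot(): TCP orientation.
- ctrl.read_force(): force on the tool from outside, world axes, zero at the start.
- ctrl.read_torque(): the same for the moment, N m.
- ctrl.read_opening(): opening from 0.0 (shut) to 1.0 (fully open).
- ctrl.read_grasp_force(): force on a finger pad.
Only numpy, scipy, OpenCV 4.12 (cv2) and the standard library are available. Lean on these libraries where they do the work, as an engineer would, in place of code of your own. Each camera call takes 0.05 s, during which the arm holds its last target. There are 200 camera calls.

## Working session

There is one attempt and no reset: what is moved stays moved. The work goes in short steps, each a Python script; the robot and the scene stay as the last script left them, time stands still between calls to the robot, and variables do not carry over. Pictures are saved under pics/ and viewed, at most 10 in all, crops included, and the job is handed in when it is done.

```bash
mkdir -p pics; cat > h.py <<'E'
import numpy as np, cv2
from workcell import ctrl
def proj(n,P):
    c=ctrl.camera_model(n);p=np.atleast_2d(P)@np.array(c['R']).T+np.array(c['t'])
    s=p[:,:2]/p[:,2:];s=s*(1+c['k1']*(s**2).sum(1,keepdims=True))
    return s*[c['fx'],c['fy']]+[c['cx'],c['cy']]
def ray(n,uv):
    c=ctrl.camera_model(n);d=(np.array(uv,float)-[c['cx'],c['cy']])/[c['fx'],c['fy']];s=d.copy()
    for _ in range(30): s=d/(1+c['k1']*(s@s))
    R=np.array(c['R']);return -R.T@np.array(c['t']),R.T@np.r_[s,1]
def atz(n,uv,z):
    o,d=ray(n,uv);return o+d*(z-o[2])/d[2]
def tri(uvs,uvt):
    o1,d1=ray('scene',uvs);o2,d2=ray('top',uvt)
    t=np.linalg.lstsq(np.c_[d1,-d2],o2-o1,rcond=None)[0]
    a,b=o1+t[0]*d1,o2+t[1]*d2
    return (a+b)/2,np.linalg.norm(a-b)
def save(n,f):
    im=np.array(ctrl.grab_frame(n));cv2.imwrite(f'pics/{f}.png',im[:,:,::-1]);return im
E
python3 - <<'E'
from h import *
for n in('scene','top'):
    save(n,n+'0');c=ctrl.camera_model(n);print(n,c['fx'],c['k1'],-np.array(c['R']).T@np.array(c['t']))
E
```

```text
scene 459.66564696900946 -0.027790786663613856 [0.14027902 0.91194768 0.58489002]
top 473.01695047115646 0.005394025897746517 [ 0.45395627 -0.0170506   1.10463133]
```

View pics/scene0.png

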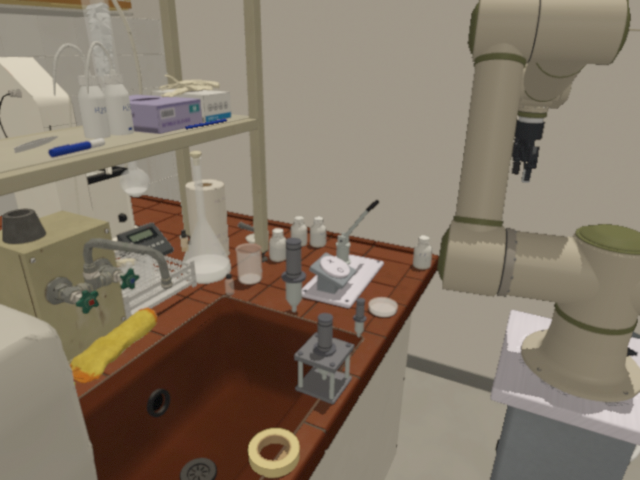

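View pics/top0.png

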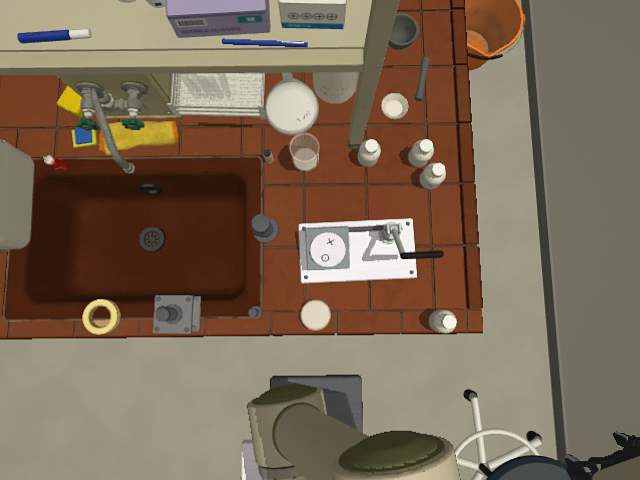

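Candidates for the gauge: top (170,313)/scene (325,330) in the stand; a large one, top (264,228)/scene (293,270); a small one, top (255,312)/scene (360,315). By the description it is the one in the stand. I'll check this in a close crop.

```bash
python3 - <<'E'
from h import *
t=cv2.imread('pics/top0.png');s=cv2.imread('pics/scene0.png')
a=cv2.resize(t[205:335,290:450],(800,650),interpolation=cv2.INTER_CUBIC)[:600]
cv2.imwrite('pics/c1.png',a)
b=np.hstack([cv2.resize(t[285:340,145:210],(390,330),interpolation=cv2.INTER_CUBIC),cv2.resize(s[300:400,285:365],(400,500),interpolation=cv2.INTER_CUBIC)[:330*1]] )
b=np.zeros((500,800,3),np.uint8);b[:330,:390]=cv2.resize(t[285:340,145:210],(390,330),interpolation=cv2.INTER_CUBIC);b[:,400:]=cv2.resize(s[300:400,285:365],(400,500),interpolation=cv2.INTER_CUBIC)
cv2.imwrite('pics/c2.png',b)
c=cv2.resize(s[190:310,295:395],(500,600),interpolation=cv2.INTER_CUBIC);cv2.imwrite('pics/c3.png',c)
for p in [(300,224),(413,219),(416,277),(302,283)]: print(atz('top',p,.012))
E
```

```text
[0.63637842 0.02456342 0.012     ]
[ 0.64531286 -0.24044319  0.012     ]
[ 0.50963578 -0.24200759  0.012     ]
[0.49881081 0.02072735 0.012     ]
```

View pics/c1.png

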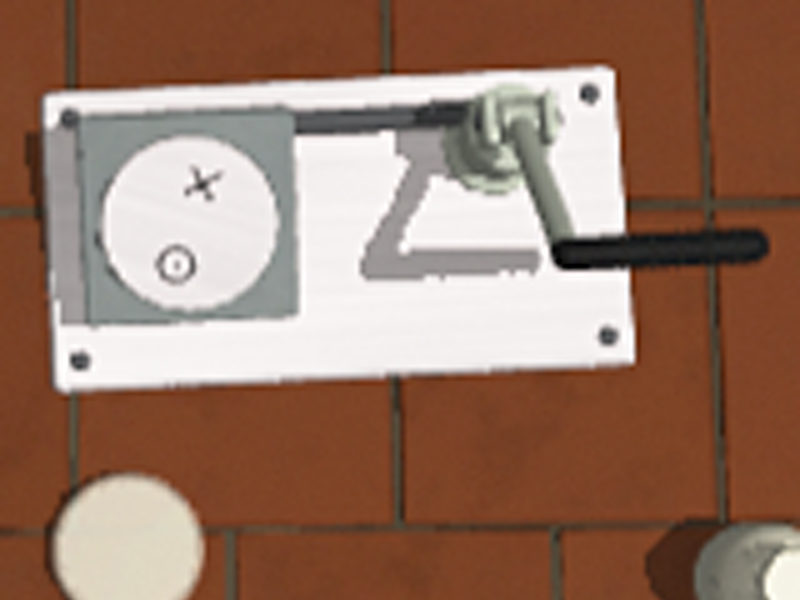

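View pics/c2.png

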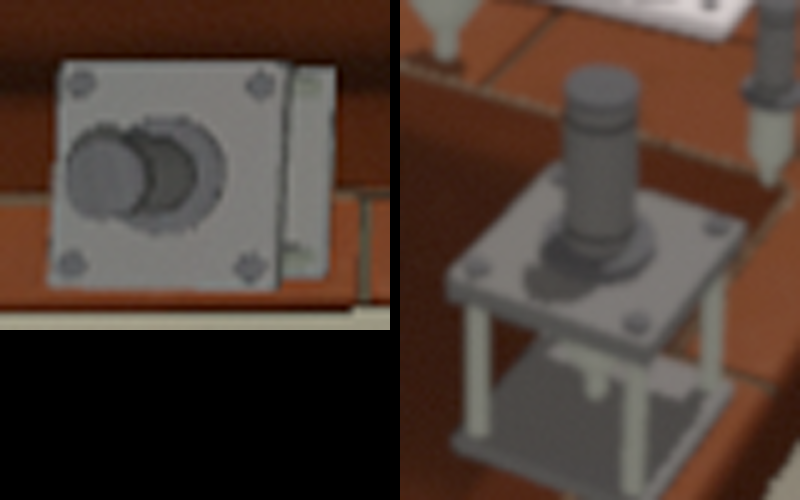

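View pics/c3.png

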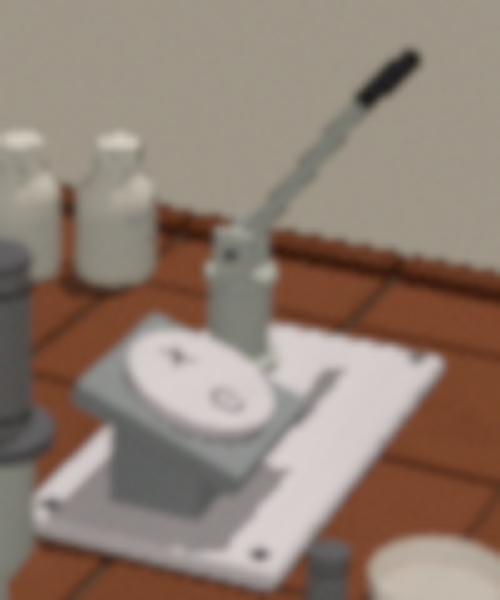

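```bash
cat > m.py <<'E'
from h import *
from scipy.optimize import least_squares
c1=lambda x,y:(290+(x+.5)/5-.5,205+(y+.5)/5-.5)
c2=lambda x,y:(145+(x+.5)/6-.5,285+(y+.5)/6-.5)
c2s=lambda x,y:(285+(x-400+.5)/5-.5,300+(y+.5)/5-.5)
c3=lambda x,y:(295+(x+.5)/5-.5,190+(y+.5)/5-.5)
def fit(loc,obs,z):
    f=lambda q:(np.array([[q[0]+np.cos(q[2])*x-np.sin(q[2])*y,q[1]+np.sin(q[2])*x+np.cos(q[2])*y] for x,y in loc])-obs).ravel()
    r=least_squares(f,[*np.mean(obs,0),0]);return r.x,np.abs(r.fun).max()
obs=np.array([atz('top',c1(*p),.012)[:2] for p in[(44,92),(612,67),(635,363),(58,391)]])
F,e=fit([(.07,.135),(.07,-.135),(-.07,-.135),(-.07,.135)],obs,.012)
print('fixture',F,e)
w=lambda x,y,z:np.array([F[0]+np.cos(F[2])*x-np.sin(F[2])*y,F[1]+np.sin(F[2])*x+np.cos(F[2])*y,z])
if __name__=='__main__':
    g=w(.035-.12*np.cos(np.radians(55)),-.117,.183)
    print('grip',g,proj('top',g),proj('scene',g),'hinge',proj('top',w(.035,-.075,.085)))
    print('bar end px exp', c1(560,250),c1(765,245), c3(360,103),c3(418,52))
    for y in(-.075,-.089,-.145): print(y,proj('top',w(g[0]*0+.035-.12*np.cos(np.radians(55)),y,.183)),proj('scene',w(.035-.12*np.cos(np.radians(55)),y,.183)))
    r=tri(c3(227,400),c1(176,264));x=tri(c3(177,356),c1(203,183));print('ring',r,'cross',x)
    m=(r[0]+x[0])/2;d=r[0]-x[0];print('mid',m,'dist',np.linalg.norm(d))
    ca,sa=np.cos(F[2]),np.sin(F[2]);v=m-w(0,0,0);print('mid local',ca*v[0]+sa*v[1],-sa*v[0]+ca*v[1],v[2],'loc d',ca*d[0]+sa*d[1],-sa*d[0]+ca*d[1],d[2])
    so=np.array([atz('top',c2(*p),.08)[:2] for p in[(60,60),(285,65),(280,290),(50,287)]])
    print('stand',fit([(.04,.04),(.04,-.04),(-.04,-.04),(-.04,.04)],so,.08))
    print('handle top tri',tri(c2s(602,85),c2(105,172)),'collar',atz('top',c2(165,175),.086),'top',atz('top',c2(105,172),.15))
    o={k:atz('top',p,z) for k,p,z in[('large',(264,228),.15),('small',(255,312),.08),('petri',(316,315),.016),('bottleR',(446,321),.09),('tape',(101,317),.02)]};print(o)
E
python3 m.py
```

```text
fixture [ 0.57374069 -0.10767557  0.03612799] 0.002143732173887268
grip [ 0.54415965 -0.22582114  0.183     ] [[424.82628146 254.73728213]] [[373.44272979 204.75362017]] hinge [[393.14707853 228.75035596]]
bar end px exp (401.6, 254.6) (442.6, 253.6) (366.6, 210.2) (378.2, 200.0)
-0.075 [[403.40689772 255.74696355]] [[368.39880999 209.2612576 ]]
-0.089 [[410.54775287 255.41029214]] [[370.11212527 207.73011271]]
-0.145 [[439.10091932 254.06469894]] [[376.65112852 201.88631706]]
ring (array([ 0.55228692, -0.03154273,  0.06847483]), np.float64(0.0007306554724268739)) cross (array([ 0.58636067, -0.04370768,  0.0800316 ]), np.float64(0.00031010034020578184))
mid [ 0.5693238  -0.03762521  0.07425322] dist 0.03798111945382276
mid local -0.0018837850705188406 0.07016419186496954 0.0742532158547653 loc d -0.03361211851145485 0.013387759345484182 -0.011556765284666315
stand (array([ 0.43387706,  0.29474482, -0.01507744]), np.float64(0.0012316081596858708))
handle top tri (array([0.43604211, 0.29470167, 0.14916041]), np.float64(0.000819806025696482)) collar [0.43396043 0.29425813 0.086     ] top [0.43643537 0.29459264 0.15      ]
{'large': array([0.60587334, 0.09287097, 0.15      ]), 'small': array([0.4354513 , 0.11919948, 0.08      ]), 'petri': array([ 0.42598508, -0.01073934,  0.016     ]), 'bottleR': array([ 0.41233846, -0.28551776,  0.09      ]), 'tape': array([0.42735904, 0.47426747, 0.02      ])}
```

The stand holds the right gauge (top at z=0.149, as expected), and ring–cross distance is 38.0 mm, so the measurements fit. Next is the lever.

```bash
cat > lev.py <<'E'
from m import *
from scipy.spatial.transform import Rotation as Ro
psi=F[2]
def rot(z,y):
    y=np.array(y,float);z=np.array(z,float);y=y-z*(y@z);y/=np.linalg.norm(y)
    return Ro.from_matrix(np.c_[np.cross(y,z),y,z]).as_rotvec()
def tcp(th,up=0):
    a=np.radians(55)-th
    return w(.035-.12*np.cos(a),-.117,.085+.12*np.sin(a)+.054+up)
E
python3 - <<'E'
from lev import *
c=[rot([0,0,-1],[s*np.cos(psi),s*np.sin(psi),0]) for s in(1,-1)]
q0=np.array(ctrl.read_joint_pos())
js=[ctrl.ik(tcp(0,.09),r) for r in c];print(js)
k=min((i for i in(0,1) if js[i] is not None),key=lambda i:abs(np.array(js[i])-q0).max());r=c[k]
ctrl.move_gripper(1.0,25)
ctrl.move_to(tcp(0,.09),r);ctrl.servo_line(tcp(0),feed=.1)
ctrl.move_gripper(0.0,25)
print(ctrl.read_time_s(),ctrl.read_opening(),ctrl.read_grasp_force(),ctrl.read_force())
save('top','t1');save('scene','s1')
a=cv2.imread('pics/t1.png')[180:340,300:480];b=cv2.imread('pics/s1.png')[130:290,290:470]
cv2.imwrite('pics/c4.png',cv2.resize(np.hstack([a,b]),(800,356)))
E
```

```text
fixture [ 0.57374069 -0.10767557  0.03612799] 0.002143732173887268
[array([-5.92068175e-01,  4.42537315e-01,  1.25240610e+00, -4.44089210e-16,
        1.44664924e+00, -6.28196165e-01]), array([-5.92068175e-01,  4.42537315e-01,  1.25240610e+00, -4.44089210e-16,
        1.44664924e+00,  2.51339649e+00])]
3.6 0.1480853904447296 24.995999336242676 [ 1.10340134  0.7396826  -0.02469026]
```

View pics/c4.png

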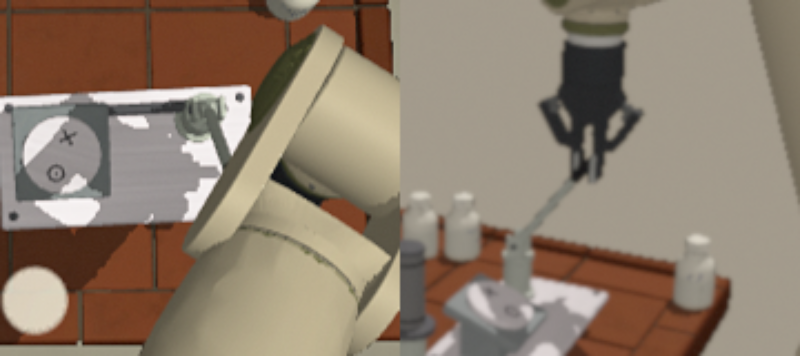

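The crop shows the closed fingers on the handle bar, at about (585,165), with the lever still at rest. The opening reading matches a 14 mm bar. Now the stroke.

```bash
python3 - <<'E'
from lev import *
for th in np.linspace(0,.89,7)[1:]:
    ctrl.servo_line(tcp(th),feed=.06);print(round(th,2),np.round(ctrl.read_force(),1),ctrl.read_time_s())
ctrl.dwell(.3);save('scene','s2')
print(ctrl.read_position()-tcp(.89),ctrl.read_opening())
for th in np.linspace(.89,0,7)[1:]:
    ctrl.servo_line(tcp(th),feed=.05);print(round(th,2),np.round(ctrl.read_force(),1))
ctrl.dwell(.4);save('scene','s3');print(ctrl.read_time_s(),ctrl.read_opening())
a,b=[cv2.imread(f'pics/s{i}.png')[130:330,290:470] for i in(2,3)]
cv2.imwrite('pics/c5.png',cv2.resize(np.hstack([a,b]),(800,444)))
E
```

```text
fixture [ 0.57374069 -0.10767557  0.03612799] 0.002143732173887268
0.15 [ 4.1 -0.2 -1.6] 4.15
0.3 [5.1 0.8 0.3] 4.6
0.45 [7.5 0.4 0.3] 5.05
0.59 [8.  1.3 2.7] 5.5
0.74 [9.  1.8 4.1] 5.95
0.89 [8.1 2.8 7. ] 6.4
[ 0.00091537 -0.00014041  0.0010044 ] 0.15405930333034779
0.74 [11.4  1.5  1.5]
0.59 [15.2  0.1 -2.3]
0.44 [18.8 -0.5 -8.8]
0.3 [ 17.7  -1.9 -12. ]
0.15 [ 10.   -1.6 -10.2]
0.0 [ 4.8 -2.7 -6.9]
10.25 0.15596187879425213
```

View pics/c5.png

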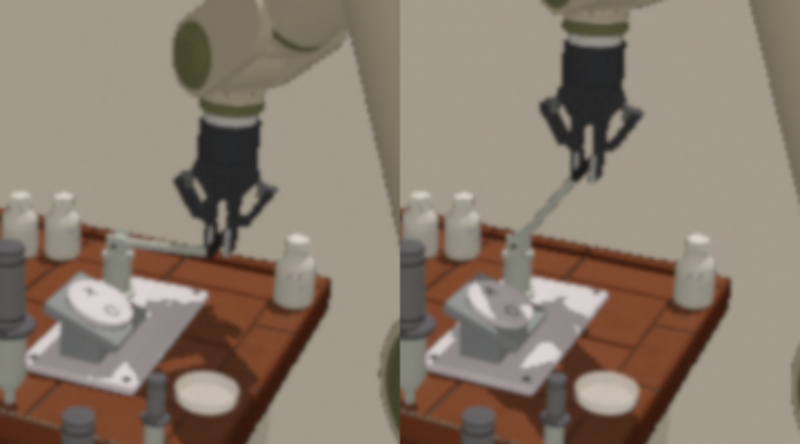

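```bash
python3 - <<'E'
from lev import *
for th in(.75,.82,.9):
    a=np.radians(55)-th;P=np.array([w(.035-r*np.cos(a),-.075,.085+r*np.sin(a)) for r in(0,.06,.115)])
    print(th,np.round((proj('scene',P)-[290,130])*2.222,1).tolist())
E
```

```text
fixture [ 0.57374069 -0.10767557  0.03612799] 0.002143732173887268
0.75 [[118.3, 241.5], [162.6, 240.4], [205.0, 239.3]]
0.82 [[118.3, 241.5], [163.0, 243.6], [205.6, 245.5]]
0.9 [[118.3, 241.5], [163.2, 247.2], [205.8, 252.6]]
```

```bash
python3 -c "
import cv2
a=cv2.imread('pics/s2.png')[225:260,330:400];cv2.imwrite('pics/c6.png',cv2.resize(a,(700,350),interpolation=cv2.INTER_CUBIC))"
```

```text
(no output)
```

View pics/c6.png

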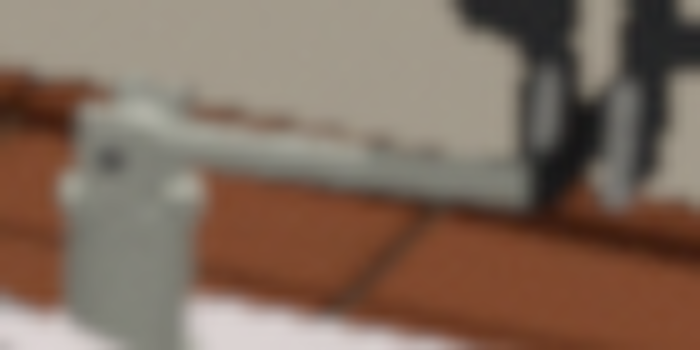

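The arm's slope in the picture (~0.12) matches a lever angle of about 0.89 (0.127 expected at 0.9, 0.046 at 0.82). The lever is now back on its upper stop. I'll release it and lift the gauge.

```bash
cat > g.py <<'E'
from lev import *
n=np.array([-np.sin(np.radians(20))*np.cos(psi),-np.sin(np.radians(20))*np.sin(psi),np.cos(np.radians(20))])
G=np.array([.4348,.2945,.118+.054])     # TCP for the grasp, tool down
S=np.array([.5523,-.0315,.0685])
L=.067+.038+.054                        # TCP to tip, tip out
E
python3 - <<'E'
from g import *
ctrl.move_gripper(.6);ctrl.servo_line(tcp(0,.12),feed=.15)
ctrl.move_gripper(1.0)
for s in(1,-1):
  for nm,y in(('x',[s,0,0]),('y',[0,s,0])):
    print(s,nm,[None if q is None else np.round(q,2).tolist() for q in(ctrl.ik(G+[0,0,.12],rot([0,0,-1],y)),ctrl.ik(S+n*(L+.06),rot(-n,y)))])
y=[0,1,0] 
print(ctrl.read_time_s(),save('scene','s4').shape)
E
```

```text
fixture [ 0.57374069 -0.10767557  0.03612799] 0.002143732173887268
1 x [[0.37, 0.32, 1.52, -0.0, 1.3, 0.37], [-0.37, 0.11, 1.86, 0.18, 0.85, -0.47]]
1 y [[0.37, 0.32, 1.52, -0.0, 1.3, -1.2], [-0.37, 0.11, 1.86, 0.18, 0.85, -2.04]]
-1 x [[0.37, 0.32, 1.52, -0.0, 1.3, -2.77], [-0.37, 0.11, 1.86, 0.18, 0.85, 2.68]]
-1 y [[0.37, 0.32, 1.52, -0.0, 1.3, 1.94], [-0.37, 0.11, 1.86, 0.18, 0.85, 1.1]]
12.0917 (480, 640, 3)
```

```bash
python3 - <<'E'
from g import *
r=rot([0,0,-1],[1,0,0])
ctrl.move_to(G+[0,0,.12],r);ctrl.servo_line(G,feed=.1)
ctrl.move_gripper(0.0,50)
print(ctrl.read_opening(),ctrl.read_grasp_force(),ctrl.read_force())
ctrl.servo_line(G+[0,0,.2],feed=.1);ctrl.dwell(.4)
print(ctrl.read_opening(),ctrl.read_grasp_force(),ctrl.read_force(),ctrl.read_time_s())
ctrl.move_to(S+n*(L+.04),rot(-n,[1,0,0]));ctrl.dwell(.4)
print(ctrl.read_force(),ctrl.read_time_s(),ctrl.read_position()-(S+n*(L+.04)))
print(proj('scene',np.array([S+n*.04,S+n*.107,S])))
save('scene','s5')
cv2.imwrite('pics/c7.png',cv2.resize(cv2.imread('pics/s5.png')[180:310,260:420],(800,600)[:2],interpolation=cv2.INTER_CUBIC))
E
```

```text
fixture [ 0.57374069 -0.10767557  0.03612799] 0.002143732173887268
0.2941031177591152 49.01546359062195 [-0.29378689 -0.81303939  2.53798139]
0.2871541200651375 49.061413407325745 [-0.07509699 -0.17130238 -0.83582451] 18.5583
[ 0.44867318 -0.18953901 -0.69524175] 20.2833 [6.66517635e-05 2.31734348e-04 4.77481682e-05]
[[345.74645108 257.03178794]
 [355.61002904 234.91108037]
 [340.1334844  269.61536939]]
```

View pics/c7.png

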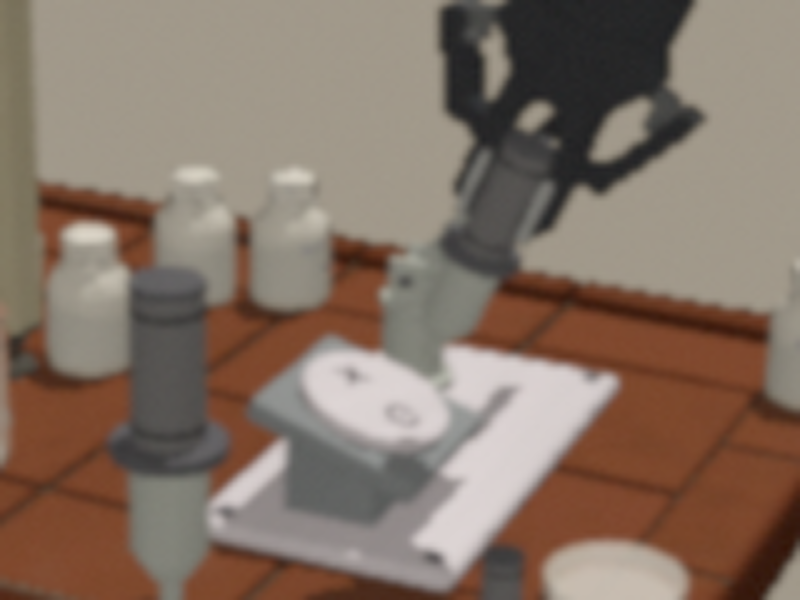

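The gauge is held as expected: the collar is seen at crop (480,253) against (478,253) predicted, and the tip lies near (430,355). Next I approach along the normal with force checks.

```bash
python3 - <<'E'
from g import *
ctrl.servo_line(S+n*(L+.008),feed=.05);ctrl.dwell(.4)
f=lambda:np.mean([(ctrl.dwell(.03),np.array(ctrl.read_force())@n)[1] for _ in range(5)])
b=f();d=.008
while d>-.012:
    d-=.001;ctrl.servo_line(S+n*(L+d),feed=.01);ctrl.dwell(.1);v=f()-b;print(round(d,3),round(v,2))
    if v>2.6:break
ctrl.dwell(.3);print(f()-b,ctrl.read_time_s(),ctrl.read_grasp_force())
save('scene','s6');save('top','t6')
cv2.imwrite('pics/c8.png',np.hstack([cv2.resize(cv2.imread('pics/s6.png')[200:310,295:405],(400,400),interpolation=cv2.INTER_CUBIC),cv2.resize(cv2.imread('pics/t6.png')[200:300,290:390],(400,400),interpolation=cv2.INTER_CUBIC)]))
print((proj('scene',np.array([S,S+n*.061]))-[295,200])*400/110)
E
```

```text
fixture [ 0.57374069 -0.10767557  0.03612799] 0.002143732173887268
0.007 0.19
0.006 0.52
0.005 0.61
0.004 0.15
0.003 0.34
0.002 0.36
0.001 0.04
0.0 0.22
-0.001 0.39
-0.002 1.36
-0.003 1.93
-0.004 2.2
-0.005 2.24
-0.006 2.48
-0.007 2.95
3.173874110383362 29.9083 49.27391231060028
[[164.12176146 253.1467978 ]
 [195.54262319 182.70024175]]
```

View pics/c8.png

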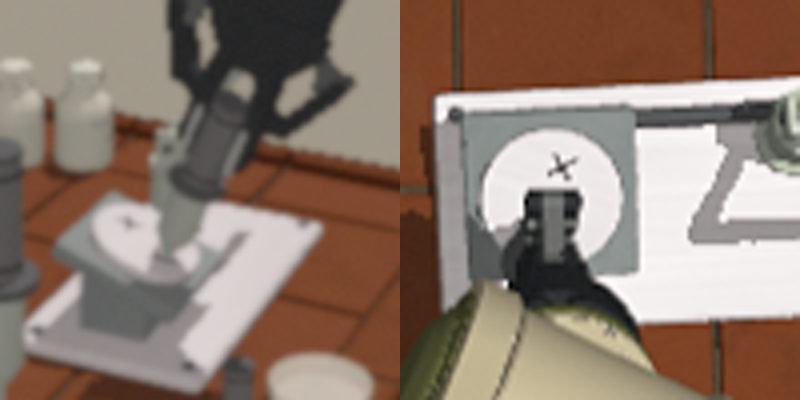

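```bash
python3 - <<'E'
from lev import *
a,b=cv2.imread('pics/top0.png'),cv2.imread('pics/t6.png')
for n_,p in(('bar rest',(slice(249,260),slice(405,441))),):
    d=lambda i:(i[p].max(2)<60)
    print(d(a).sum(),d(b).sum(),[np.argwhere(d(i)).mean(0) for i in(a,b)])
for c,nm in(((316,315),'petri'),((446,321),'bottleR'),((264,228),'large'),((369,152),'bottle')):
    s=(slice(c[1]-14,c[1]+14),slice(c[0]-14,c[0]+14));print(nm,cv2.absdiff(a[s],b[s]).mean())
E
```

```text
fixture [ 0.57374069 -0.10767557  0.03612799] 0.002143732173887268
226 227 [array([ 5.5840708 , 18.07964602]), array([ 5.57268722, 18.04405286])]
petri 38.528486394557824
bottleR 3.9260204081632653
large 1.4689625850340136
bottle 2.01828231292517
```

The lever bar is exactly where it was at rest. The petri reading comes from the arm covering it in the top view; the scene view shows it in place. I'm handing in.

```bash
python3 -c "
from workcell import ctrl
print(ctrl.sign_off(),ctrl.read_time_s())"
```

```text
the job is handed in; nothing more can be done
the job is handed in; nothing more can be done
```

The job is handed in at about 30 s of the 61 s allowed: lever pumped to about 0.89 rad and eased back to its stop, and gauge held square on the ring mark, its tip pressed in about 5–6 mm at about 3 N; the judge's verdict was not shown.

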